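# Load a die-box carrier past the spring gate of the loading chute

### The job

Load the die box into the bonder's loading chute: press the orange bar down with one fingertip to hold the yellow gate up, and while it is held push the blue carrier by its upright push plate with the other finger, under the gate and fully home against the end stop, then let the gate spring shut behind it. The gate must not touch the carrier or the die box. Nothing is picked up: the carrier, with the box in it, is only slid along, and everything else on the bench is left alone.

Things in the scene. Friction and masses are not known exactly. Their poses are not given: they have to be found in the camera images.
- chute: fixed loading chute: grey base plate, its top (channel floor) 8 mm above the bench; aluminium rails 22 mm high, 64 mm apart inside, x = -114 to +77 mm. Origin on the bench, mid-channel, straight under the gate; +x the way the carrier goes, +y to its left, z up. Three dark shaft bearings, 38 mm high, stand at y = 36 to 52 mm. Place and heading vary
- end_stop (a point): middle of the face of the end stop at the far end of the channel, 19 mm above the bench, at chute x = +69 mm; the tray's front comes to rest against it
- gate (a joint): angle of the gate (rad), 0 shut to 0.8 fully raised. Its shaft runs along the chute's left side (chute y = 44, z = 30 mm). Pressing the orange bar, outside the shaft, raises the arm across the channel; a spring shuts it when let go (some 2 N on the bar to start, 4 to 5 N fully down). From 0.42 on, the blade clears tray and die box; 0.55 to 0.65 is a good angle to hold
- blade (a point): middle of the lower edge of the yellow blade on the gate's aluminium arm; shut, it is 13.5 mm above the bench, at chute x = -5.5, y = -6 mm: the blade (36 mm wide) bars the tray, but the carrier's stem passes below it. Arm and blade span chute x = -9 to +6 mm. Held up, the arm's tip, over the right rail, stands up to 90 mm above the bench
- press_bar (a point): middle of the upper face of the orange press bar, 27 mm wide, 128 mm long (chute x = -170 to -42 mm); a fingertip can press it anywhere and slide along it. Shut, it slopes down towards the chute, its middle 31 mm above the bench at chute y = 70 mm. At 0.5 rad it is level, 18 mm above the bench, at chute y = 54 to 81 mm; at 0.6 rad its middle is 15.6 mm above the bench
- carrier: loose blue carrier, about 0.35 kg, in the channel. Origin at the underside of its push plate's middle, 8 mm above the bench; +x towards the tray, as the chute's x. A flat steel stem, 3 mm thick, joins the plate to the tray (x = +54 to +116 mm, 61 mm wide, 12 mm high). It starts with the origin at chute x = -152 to -130 mm; home, the origin is at -47 mm and the gate shuts behind the tray
- push_plate (a point): middle of the rear face of the carrier's upright push plate, the face to push: 40 mm wide and 30 mm high, 8 to 38 mm above the bench; 2 mm behind the carrier's origin; the plate is 4 mm thick
- die_box: black die box with a label, 54 x 53 x 14 mm, lying loose in the carrier's tray, its top 25 mm above the bench; origin at the centre of its underside
- lens_barrel: black ribbed lens barrel standing upright, 38 x 38 x 58 mm; origin at the centre of its underside; a bystander, to be left alone
- magnifier: black stand magnifier, 37 x 37 x 40 mm, upright; origin at the centre of its underside; a bystander, to be left alone
- pickup_pen: white vacuum pick-up pen lying flat, 12 x 143 x 14 mm, long along its y; origin at the centre of its underside; a bystander, to be left alone
- spare_box_1: black die box with a label, 54 x 53 x 14 mm, lying on the bench; origin at the centre of its underside; a bystander, to be left alone
- spare_box_2: black die box with a clear lid, 54 x 53 x 14 mm, lying on the bench; origin at the centre of its underside; a bystander, to be left alone
Things that resemble listed ones, but are neither listed nor needed, are in the scene too. What is shaped like the die_box but turquoise is not meant.

How it is judged:
By the outcome, as a careful person would: the job done as asked, in the order asked, and still so for the second after the job is handed in, with the robot touching nothing.
It also fails if it takes over 29 s, if anything falls off the work surface, if the arm or the gripper's body presses on something with over 40 N, if the wrist force passes 120 N, or if a joint passes its speed limit or range.

### The arm

A 6-joint arm with a two-finger parallel gripper is mounted at the origin on a cart in front of the work surface, level with it; the furniture and walls round the work are solid. World frame = base frame: x ahead of the robot, y to its left, z up, the work surface at z = 0. Lengths are in m, angles in rad, forces in N, time in s.
With the tool pointing down it reaches from about 0.3 to 0.875 m from the base axis. Payload 6.4 kg.
Tool frame: the origin (TCP) lies at the centre of the arm's flange, where the gripper is bolted on; the fingertips stand 173 mm ahead of it and the grasp point (between the pads) lies 155 mm ahead of it; z points along the fingers, x is the direction in which the jaws open and shut, and the axes are right-handed (so a half turn about z gives the same grasp; the last joint's range is limited). The gripper opens to 85 mm and grips with 20 to 120 N. Pads are 22 mm wide; open, the fingers measure 114 mm over their backs; the gripper's body (76 mm by 85 mm) begins 54 mm behind the grasp point. The pads swing forward as they close: fully open they stand 13 mm farther back than shut.
Start: joints at [-1.455, 0.181, 1.607, -0, 1.354, -0.206], TCP at [0.182, -0.545, 0.405] pointing down, gripper open.
Joint ranges: [-2.99, 2.99], [-0.89, 2.07], [0.3, 2.58], [-1.14, 4.28], [0, 2.63], [-3.12, 3.12]. Speed limits (rad/s): [2.57, 2.57, 3.01, 3.14, 3.14, 3.14].

### API

Orientations are given as a unit quaternion [w, x, y, z].
In Python, from bench import ctrl gives the robot as it stands. The module is installed in compiled form; this text tells all that it offers.
- The arm moves only by the tool move_arm, never from a script. Its argument "moves" is a list of rows, each an object of numbers: "gripper": the opening in per cent of the stroke, from 0 (shut) to 100 (fully open); "x", "y", "z": the shift along the tool's x, y, z in cm; "roll": the turn about the tool's z in degrees. In form: [{"gripper": .., "x": .., "y": .., "z": .., "roll": ..}, ...]. A call has 1 to 5 rows; each row shifts and turns the commanded pose from where the row before left it, along the tool's axes as they then stand; what a row does not reach is not made up. A row lasts 1/8 s, in which the tool goes at most 62.5 mm and 10.7 degrees, less where a joint would pass 70% of its speed; a pose out of reach is approached as far as the arm can. A call is refused whole if a number of a shift passes 6.25 or a number of a turn 10.7, either way. A call with a gripper value outside its range is refused whole. The fingers move at their own pace and stop on an object; the grip force is fixed at half the most. Time passes only in rows, so rows that do not move let the fingers close. It gives the time, the measured TCP pose, the force and the opening at its end, in the units of the state.
- ctrl.get_obs(): the state, without advancing time (a new reading comes with each control period).
- ctrl.camera(name): name is "side" or "top"; returns a dict with "img" (420x560x3 uint8, red, green, blue), "fx", "fy", "cx", "cy" (pixels), "D" ([k1, k2, p1, p2, k3] as OpenCV has them; the pictures are not rectified), "world_from_camera" (4x4, takes a point from camera to world coordinates). Camera axes: x right, y up, looking along -z (the intrinsics and any distortion apply to the point x, -y, -z); pixel columns grow to the right and rows downward; lengths in m; the calibration is good to about 2 mm. A picture is of the moment at which its call begins. There is no depth.
- ctrl.hand_in(): hands the job in, once; it reports no verdict.
The state is a dict: "time_s": time; "q": joint angles; "dq": joint speeds; "joint_efforts": joint torques, N m; "eef_pos": TCP position; "eef_rot": TCP orientation; "wrist_force": force on the tool from outside, world axes, zero at the start; "torque": the same for the moment, N m; "opening": opening from 0.0 (shut) to 1.0 (fully open).
Only numpy, scipy, OpenCV 4.12 (cv2) and the standard library are available. Lean on these libraries where they do the work, as an engineer would, in place of code of your own. Each camera call takes 0.05 s, during which the arm holds its last target. There are 200 camera calls.

## Working session

There is one attempt and no reset: what is moved stays moved. The work goes in short steps, Python scripts to look and compute and a tool call to move; the robot and the scene stay as the last step left them, time stands still between calls to the robot, and variables do not carry over. Pictures are saved under pics/ and viewed, about 8 in all and at most 12, crops included, and the job is handed in when it is done.

Besides the shell and the picture viewer there is one more tool, called after "Call:" as name(argument=value, ...) on one line, values as JSON. move_arm: Moves the arm, as the interface text tells. Its arguments: {"type":"object","properties":{"moves":{"type":"array","items":{"type":"object","properties":{"gripper":{"type":"number"},"x":{"type":"number"},"y":{"type":"number"},"z":{"type":"number"},"roll":{"type":"number"}}}}},"required":["moves"]}

```bash
mkdir -p pics; cat > h.py <<'E'
import numpy as np, cv2
from bench import ctrl
def cam(n,save=None):
    c=ctrl.camera(n); c['K']=np.array([[c['fx'],0,c['cx']],[0,c['fy'],c['cy']],[0,0,1.]]); c['D']=np.array(c['D'],float); c['T']=np.array(c['world_from_camera'])
    if save: cv2.imwrite(save,cv2.cvtColor(c['img'],cv2.COLOR_RGB2BGR))
    return c
def ray(c,px):
    u=cv2.undistortPoints(np.array(px,float).reshape(-1,1,2),c['K'],c['D']).reshape(-1,2)
    d=np.c_[u[:,0],-u[:,1],-np.ones(len(u))]@c['T'][:3,:3].T
    return c['T'][:3,3],d
def onz(c,px,z):
    o,d=ray(c,px); return o+d*((z-o[2])/d[:,2])[:,None]
def proj(c,P):
    p=(np.atleast_2d(P)-c['T'][:3,3])@c['T'][:3,:3]; p=p*[1,-1,-1]
    return cv2.projectPoints(p,np.zeros(3),np.zeros(3),c['K'],c['D'])[0].reshape(-1,2)
E
python3 - <<'E'
from h import *
for n in('top','side'):
    c=cam(n,f'pics/{n}0.png'); print(n,c['fx'],c['D'],c['T'].round(3).tolist())
o=ctrl.get_obs(); print(o['time_s'],o['eef_pos'],o['eef_rot'],o['opening'])
E
```

```text
top 444.7362121776436 [-0.02582716  0.          0.          0.          0.        ] [[0.02, 0.994, -0.111, 0.411], [-1.0, 0.02, 0.003, 0.287], [0.005, 0.111, 0.994, 1.013], [0.0, 0.0, 0.0, 1.0]]
side 530.2710921272483 [-0.05813329  0.          0.          0.          0.        ] [[-1.0, -0.012, -0.004, 0.515], [0.005, -0.662, 0.75, 1.161], [-0.012, 0.75, 0.662, 0.83], [0.0, 0.0, 0.0, 1.0]]
0.1 [ 0.1818398  -0.54524754  0.40387977] [-5.83708595e-04  8.11257260e-01 -5.84688839e-01 -5.27992241e-04] 1.0003357661099488
```

View pics/top0.png

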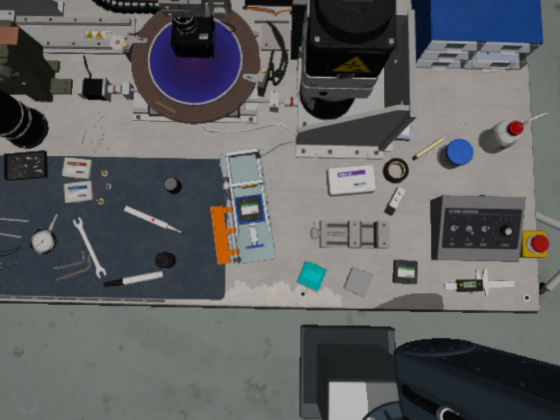

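View pics/side0.png

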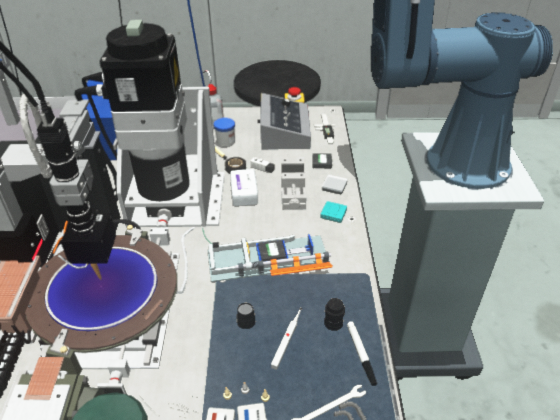

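The top view shows the chute at pixels (225–275, 150–262), running up the image. The orange bar is on its left at (220,235), and the carrier plate is at about (253,235). The side view shows the chute at (210–330, 235–275).

```bash
python3 - <<'E'
from h import *
c=cam('top'); s=cam('side')
def crop(c,x0,y0,x1,y1,f): return cv2.resize(cv2.cvtColor(c['img'],cv2.COLOR_RGB2BGR)[y0:y1,x0:x1],None,fx=f,fy=f,interpolation=cv2.INTER_CUBIC)
a=crop(c,200,140,290,275,4.4); b=crop(s,200,220,340,285,4)
im=np.zeros((600,800,3),np.uint8)
a=a[:594,:396]; im[:a.shape[0],:a.shape[1]]=a
b=crop(s,200,225,340,285,2.85); im[:b.shape[0],400:400+b.shape[1]]=b[:,:400]
cv2.imwrite('pics/crop0.png',im)
for n,cc in(('top',c),('side',s)):
    h=cv2.cvtColor(cc['img'],cv2.COLOR_RGB2HSV)
    for nm,lo,hi in(('orange',(5,180,150),(18,255,255)),('blue',(100,120,60),(125,255,255)),('yellow',(22,150,120),(34,255,255))):
        m=cv2.inRange(h,lo,hi); N,l,st,ce=cv2.connectedComponentsWithStats(m)
        for i in range(1,N):
            x,y,w,hh,A=st[i]
            box=(200,140,280,275) if n=='top' else (200,225,340,285)
            if A>5 and box[0]<ce[i][0]<box[2] and box[1]<ce[i][1]<box[3]:
                r=cv2.minAreaRect(np.argwhere(l==i)[:,::-1].astype(np.float32)); print(n,nm,A,ce[i].round(1),st[i][:4],cv2.boxPoints(r).round(1).tolist())
E
```

```text
top orange 782 [221.5 234.2] [211 207  27  57] [[210.5, 207.10000610351562], [230.8000030517578, 204.39999389648438], [238.39999389648438, 261.1000061035156], [218.0, 263.79998779296875]]
top blue 223 [249.2 210.1] [235 194  30  31] [[233.89999389648438, 197.39999389648438], [260.8999938964844, 193.60000610351562], [264.79998779296875, 220.3000030517578], [237.6999969482422, 224.1999969482422]]
top blue 33 [254.2 245.8] [246 244  17   4] [[246.0, 244.0], [262.0, 244.0], [262.0, 247.0], [246.0, 247.0]]
top yellow 6 [249.5 185. ] [247 185   6   1] [[252.0, 185.0], [252.0, 185.0], [247.0, 185.0], [247.0, 185.0]]
side orange 383 [298.5 266.6] [271 255  60  20] [[269.8999938964844, 259.29998779296875], [329.0, 253.89999389648438], [330.3999938964844, 269.1000061035156], [271.29998779296875, 274.5]]
side blue 22 [310.4 241. ] [309 235   4  12] [[307.5, 235.5], [309.29998779296875, 234.89999389648438], [312.8999938964844, 245.6999969482422], [311.1000061035156, 246.3000030517578]]
side blue 20 [284.9 249.5] [283 241   5  17] [[282.29998779296875, 241.1999969482422], [283.5, 240.89999389648438], [287.20001220703125, 256.8999938964844], [286.1000061035156, 257.20001220703125]]
side blue 33 [258.2 251.2] [256 243   5  17] [[255.5, 243.10000610351562], [257.29998779296875, 242.6999969482422], [260.79998779296875, 258.79998779296875], [259.0, 259.20001220703125]]
side blue 16 [307.8 247.2] [306 245   5   5] [[305.20001220703125, 246.1999969482422], [307.70001220703125, 244.5], [310.20001220703125, 248.1999969482422], [307.6000061035156, 249.89999389648438]]
```

View pics/crop0.png

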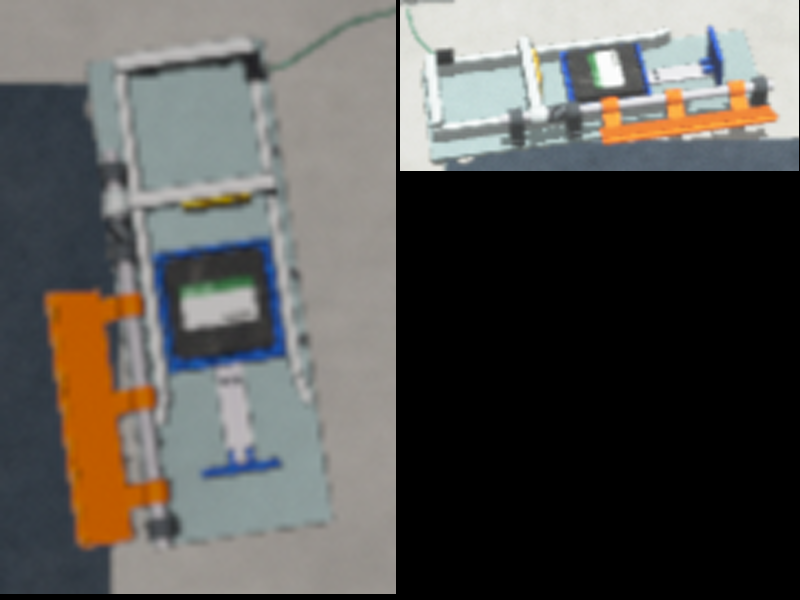

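The crop shows the bar's outer edge from crop pixel (45,296) to (80,546). The push plate runs (202,473)–(282,462) and the rail ends are at (162,418) and (308,400). The gate is shut and the path is clear. Next I'll fit the chute's planar pose to these points.

```bash
python3 - <<'E'
from h import *
from scipy.optimize import least_squares
c=cam('top'); s=cam('side')
t=lambda *p:[200+p[0]/4.4-.5+.11,140+p[1]/4.4-.5+.11]
sd=lambda *p:[200+(p[0]-400)/2.85-.4,225+p[1]/2.85-.4]
obs=[(c,(-42,82.2,37.2),t(45,296)),(c,(-170,82.2,37.2),t(80,546)),(c,(-170,58.5,24.3),t(132,540)),
(c,(-114,-33,22),t(307,400)),(c,(-114,33,22),t(162,418)),
(s,(-42,82.2,37),sd(605,143)),(s,(-170,82.2,37),sd(777,118)),(s,(-114,-33,22),sd(668,34)),
(c,(-6,-24+0,14),t(183,208)),(c,(-6,12,14),t(251,200))]
obs=obs[:8]
def W(v,P):
    P=np.array(P)/1000; ct,st=np.cos(v[2]),np.sin(v[2]); return np.array([v[0]+ct*P[0]-st*P[1],v[1]+st*P[0]+ct*P[1],P[2]])
f=lambda v:np.concatenate([proj(k,W(v,P))[0]-q for k,P,q in obs])
r=least_squares(f,[.5,.35,.1],loss='soft_l1'); v=r.x; print(v,np.degrees(v[2])); print(f(v).reshape(-1,2).round(1).tolist())
def inch(p): d=p[:2]-v[:2]; ct,st=np.cos(v[2]),np.sin(v[2]); return (np.array([ct*d[0]+st*d[1],-st*d[0]+ct*d[1]])*1000).round(1)
for p in [(202,473),(282,462)]: print('plate top',inch(onz(c,[t(*p)],.038)[0]))
for p in [(156,254),(268,240),(170,370),(286,356)]: print('tray',inch(onz(c,[t(*p)],.020)[0]))
for p in [(183,208),(251,200)]: print('blade',inch(onz(c,[t(*p)],.0135)[0]))
print('stop', [inch(onz(c,[t(*p)],.022)[0]) for p in [(122,70),(250,50)]])
print('plate side',inch(onz(s,[sd(712,28)],.038)[0]))
np.save('v.npy',v)
for n,P in dict(bar=(-140,76,0.03),plate=(-142,0,.03)).items(): print(n,W(v,P))
# bystanders
for n,px,z in [('lensbarrel?',(165,260),.058),('magn?',(171,185),.04),('wrench pen',(150,218),.014)]: print(n,inch(onz(c,[px],z)[0]))
E
```

```text
[0.58422258 0.35849716 0.17950115] 10.284658492957782
[[0.4, -0.7], [0.8, 0.1], [0.4, -0.3], [-2.5, 0.0], [1.2, 0.6], [-0.5, 0.6], [0.5, 0.4], [0.2, 1.0]]
plate top [-143.5   18.8]
plate top [-144.4  -21.3]
tray [-28.4  26.2]
tray [-30.4 -31.6]
tray [-88.5  28. ]
tray [-90.8 -31.4]
blade [-5.9  9.2]
blade [ -7.3 -26.1]
stop [array([69. , 29.1]), array([ 69. , -37.8])]
plate side [-145.   -19.7]
bar [4.32903027e-01 4.08280630e-01 3.00000000e-05]
plate [4.44504107e-01 3.33144654e-01 3.00000000e-05]
lensbarrel? [-144.2  191.6]
magn? [ 18.3 161. ]
wrench pen [-43.6 223.3]
```

Fitted chute pose: origin (0.584, 0.358), heading 10.3°, with the carrier origin near chute x = -144. The fit checks out: the blade falls at -6 and the end stop at 69. I'll roll so that tool x = -chute y and tool y = -chute x, then travel over.

Call:
move_arm(moves=[{"roll":8.1,"gripper":63},{"x":-5.3,"y":-2.5},{"x":-5.3,"y":-2.5},{"x":-5.3,"y":-2.5},{"x":-5.3,"y":-2.5}])

```text
validation failed for argument at $.mo...
```

Call:
move_arm(moves=[{"x":-5.3,"y":-2.5},{"x":-5.3,"y":-2.5},{"x":-5.3,"y":-2.5},{"x":-5.3,"y":-2.5},{"x":-5.3,"y":-2.5}])

```text
validation failed for argument at $.mo...
```

Call:
move_arm(moves=[{"x":-5.3,"y":-2.5},{"x":-5.3,"y":-2.5},{"x":-5.3,"y":-2.5},{"x":-5.3,"y":-2.5},{"z":5}])

```text
validation failed for argument at $.mo...
```

Call:
move_arm(moves=[{"gripper":63,"x":0,"y":0,"z":0,"roll":8.1},{"gripper":63,"x":-5.3,"y":-2.5,"z":0,"roll":0},{"gripper":63,"x":-5.3,"y":-2.5,"z":0,"roll":0},{"gripper":63,"x":-5.3,"y":-2.5,"z":0,"roll":0},{"gripper":63,"x":-5.3,"y":-2.5,"z":0,"roll":0}])

```text
time_s: 0.92
eef_pos: [0.2424, -0.3172, 0.4046]
eef_rot: [-0.0, 0.768, -0.641, 0.0]
wrist_force: [1.2, -0.1, -0.2]
opening: 0.628
```

Call:
move_arm(moves=[{"gripper":63,"x":-5.3,"y":-2.5,"z":0,"roll":0},{"gripper":63,"x":-5.3,"y":-2.5,"z":0,"roll":0},{"gripper":63,"x":-5.3,"y":-2.5,"z":0,"roll":0},{"gripper":63,"x":-5.3,"y":-2.5,"z":0,"roll":0},{"gripper":63,"x":-5.3,"y":-2.5,"z":0,"roll":0}])

```text
time_s: 1.55
eef_pos: [0.3175, -0.0341, 0.4052]
eef_rot: [-0.0, 0.768, -0.641, 0.001]
wrist_force: [1.7, -0.4, -1.1]
opening: 0.633
```

Call:
move_arm(moves=[{"gripper":63,"x":-5.3,"y":-2.5,"z":0,"roll":0},{"gripper":63,"x":-5.3,"y":-2.5,"z":0,"roll":0},{"gripper":63,"x":-5.3,"y":-2.5,"z":0,"roll":0},{"gripper":63,"x":-5.3,"y":-2.5,"z":0,"roll":0},{"gripper":63,"x":-5.3,"y":-2.5,"z":0,"roll":0}])

```text
time_s: 2.17
eef_pos: [0.3931, 0.2496, 0.4049]
eef_rot: [-0.0, 0.768, -0.64, 0.0]
wrist_force: [1.4, -0.9, -0.5]
opening: 0.629
```

Call:
move_arm(moves=[{"gripper":63,"x":-5.1,"y":-2.2,"z":0,"roll":0},{"gripper":63,"x":-5.1,"y":-2.2,"z":0,"roll":0},{"gripper":63,"x":0,"y":0,"z":5,"roll":0},{"gripper":63,"x":0,"y":0,"z":5,"roll":0},{"gripper":63,"x":0,"y":0,"z":5,"roll":0}])

```text
time_s: 2.8
eef_pos: [0.4178, 0.3557, 0.2533]
eef_rot: [-0.0, 0.768, -0.64, 0.0]
wrist_force: [0.3, 0.3, -0.3]
opening: 0.627
```

```bash
cat > look.py <<'E'
import sys
from h import *
v=np.load('v.npy')
def inch(p): d=np.array(p)[:2]-v[:2]; ct,st=np.cos(v[2]),np.sin(v[2]); return (np.array([ct*d[0]+st*d[1],-st*d[0]+ct*d[1]])*1000).round(1)
o=ctrl.get_obs(); print('t',o['time_s'],'TCP chute',inch(o['eef_pos']),'z',o['eef_pos'][2],'F',np.round(o['wrist_force'],1),'op',o['opening'])
c=cam('top'); s=cam('side')
if __name__=='__main__' :
    g=lambda k,x0,y0,x1,y1,f:cv2.resize(cv2.cvtColor(k['img'],cv2.COLOR_RGB2BGR)[y0:y1,x0:x1],None,fx=f,fy=f,interpolation=cv2.INTER_CUBIC)
    a=g(c,190,140,290,275,3); b=g(s,200,175,340,285,3.5)
    im=np.zeros((405,800,3),np.uint8); im[:405,:300]=a; im[:385,305:795]=b
    cv2.imwrite(f'pics/{sys.argv[1]}.png',im)
E
python3 look.py l1
```

```text
t 2.8 TCP chute [-164.2   27. ] z 0.25327315646436394 F [ 0.3  0.3 -0.3] op 0.6272106561967291
```

View pics/l1.png

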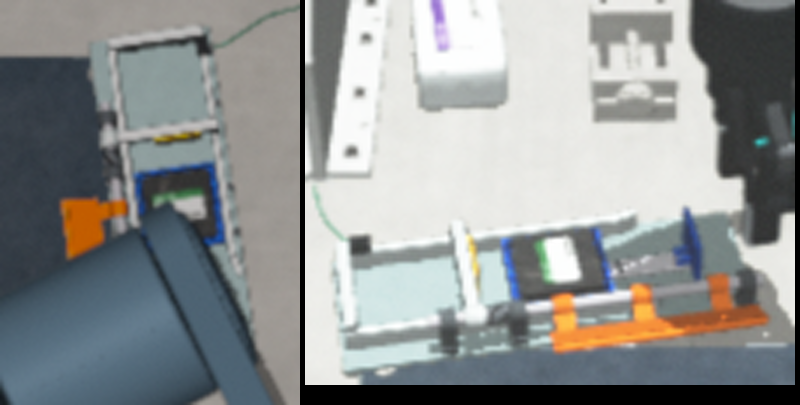

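The side view shows the near finger's tip at crop (765,240), above the bar's rear end, with the gate shut and everything else untouched. I'll compare that tip with the prediction.

```bash
cat > chk.py <<'E'
from look import *
def Wc(x,y,z):
    ct,st=np.cos(v[2]),np.sin(v[2]); return np.array([v[0]+(ct*x-st*y)/1e3,v[1]+(st*x+ct*y)/1e3,z/1e3])
E
python3 - <<'E'
from chk import *
for y in (61,-7):
    for z in (70,80,90): print(y,z,[proj(s,Wc(-164.2+e,y,z))[0].round(1).tolist() for e in(-11,11)])
g=cv2.resize(cv2.cvtColor(s['img'],cv2.COLOR_RGB2BGR)[150:290,290:390],None,fx=4,fy=4,interpolation=cv2.INTER_CUBIC); cv2.imwrite('pics/l2.png',g)
E
```

```text
t 2.9 TCP chute [-166.9   25.8] z 0.2490113591521756 F [-0.4 -0.7 -0.9] op 0.6285425985095979
61 70 [[333.1, 247.4], [322.7, 248.9]]
61 80 [[333.4, 243.9], [322.9, 245.4]]
61 90 [[333.7, 240.4], [323.1, 241.8]]
-7 70 [[324.7, 225.6], [314.7, 226.9]]
-7 80 [[324.9, 222.1], [314.9, 223.4]]
-7 90 [[325.2, 218.5], [315.0, 219.9]]
```

View pics/l2.png

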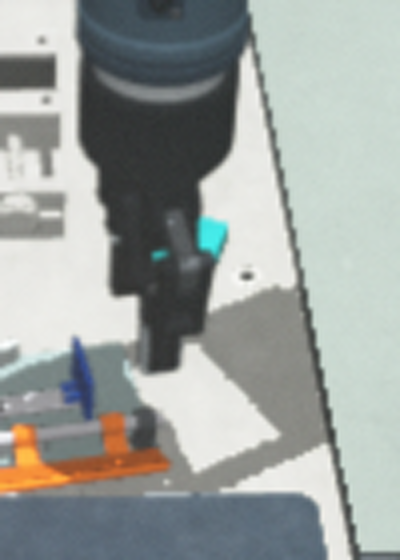

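The predicted and seen tips agree: the fingertips are at z of about 80 mm, 170 mm below the TCP. Now a small shift and the descent.

Call:
move_arm(moves=[{"gripper":63,"x":-0.3,"y":-0.4,"z":2,"roll":0},{"gripper":63,"x":0,"y":0,"z":1.5,"roll":0},{"gripper":63,"x":0,"y":0,"z":0.5,"roll":0},{"gripper":63,"x":0,"y":0,"z":0.5,"roll":0},{"gripper":63,"x":0,"y":0,"z":0,"roll":0}])

```text
time_s: 3.62
eef_pos: [0.4215, 0.3592, 0.2099]
eef_rot: [-0.0, 0.768, -0.641, 0.0]
wrist_force: [0.3, 0.2, -0.6]
opening: 0.628
```

Call:
move_arm(moves=[{"gripper":63,"x":0,"y":0,"z":0.3,"roll":0},{"gripper":63,"x":0,"y":0,"z":0.3,"roll":0},{"gripper":63,"x":0,"y":0,"z":0,"roll":0}])

```text
time_s: 4.0
eef_pos: [0.4213, 0.3591, 0.2034]
eef_rot: [0.0, 0.768, -0.641, -0.0]
wrist_force: [-0.2, 0.2, 1.1]
opening: 0.631
```

```bash
python3 look.py l3
```

```text
t 4.0 TCP chute [-160.2   29.7] z 0.20341434225655325 F [-0.2  0.2  1.1] op 0.6309879559688708
```

Call:
move_arm(moves=[{"gripper":63,"x":0,"y":0.4,"z":0,"roll":0},{"gripper":63,"x":0,"y":0,"z":0.4,"roll":0},{"gripper":63,"x":0,"y":0,"z":0.4,"roll":0},{"gripper":63,"x":0,"y":0,"z":0.3,"roll":0},{"gripper":63,"x":0,"y":0,"z":0,"roll":0}])

```text
time_s: 4.72
eef_pos: [0.4176, 0.3581, 0.1925]
eef_rot: [0.0, 0.768, -0.641, 0.0]
wrist_force: [0.2, -3.8, 4.9]
opening: 0.628
```

```bash
python3 look.py l3
```

```text
t 4.725 TCP chute [-164.    29.4] z 0.1925126752289269 F [ 0.2 -3.8  4.9] op 0.6284393631215632
```

View pics/l3.png

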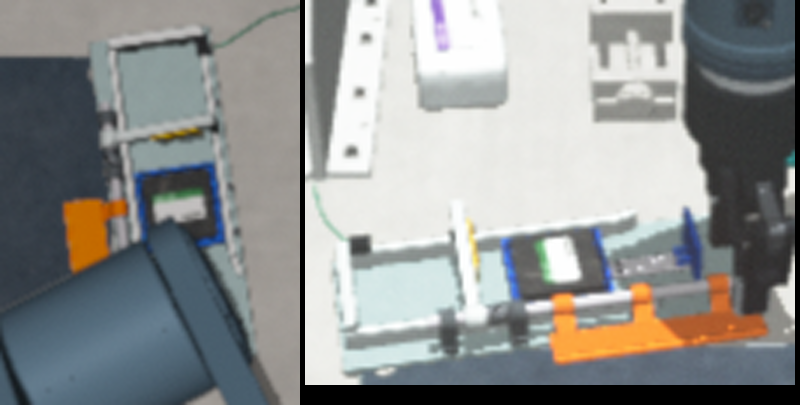

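The gate is starting to rise, with its arm tip up from row 222 to 203 in the crop. The force is 4.9 N. I'll press further and measure the angle from the bar's outer front corner.

Call:
move_arm(moves=[{"gripper":63,"x":0,"y":0,"z":0.4,"roll":0},{"gripper":63,"x":0,"y":0,"z":0.4,"roll":0},{"gripper":63,"x":0,"y":0,"z":0,"roll":0}])

```text
time_s: 5.2
eef_pos: [0.4182, 0.3579, 0.1857]
eef_rot: [0.0, 0.768, -0.64, 0.001]
wrist_force: [-1.7, -8.9, 13.7]
opening: 0.63
```

```bash
python3 look.py l4; cat > ang.py <<'E'
from chk import *
for a in (.0,.2,.4,.5,.6,.7):
    b=.5-a; R=np.array([[np.cos(b),-np.sin(b)],[np.sin(b),np.cos(b)]]); q=R@[37,-12]
    # arm tip upper edge: shut at y=-36
    t=np.array([[np.cos(a),np.sin(a)],[-np.sin(a),np.cos(a)]])@[-80,0]
    P=Wc(-42,44+q[0]-2,30+q[1]); T=Wc(-1.5,44+t[0]-2,30+t[1])
    f=lambda p:[round(305+(p[0]-200)*3.5),round((p[1]-175)*3.5)]
    print(a,'corner',f(proj(s,P)[0]),'armtip',f(proj(s,T)[0]))
E
python3 ang.py
```

```text
t 5.2 TCP chute [-163.4   29. ] z 0.1857122681431183 F [-1.7 -8.9 13.7] op 0.6298915093850345
t 5.3 TCP chute [-163.5   29.1] z 0.1858503257374672 F [-0.9 -9.  13.6] op 0.6265229438063514
0.0 corner [553, 349] armtip [456, 229]
0.2 corner [554, 358] armtip [455, 212]
0.4 corner [553, 366] armtip [455, 199]
0.5 corner [553, 369] armtip [455, 194]
0.6 corner [553, 372] armtip [455, 190]
0.7 corner [553, 374] armtip [456, 187]
```

View pics/l4.png

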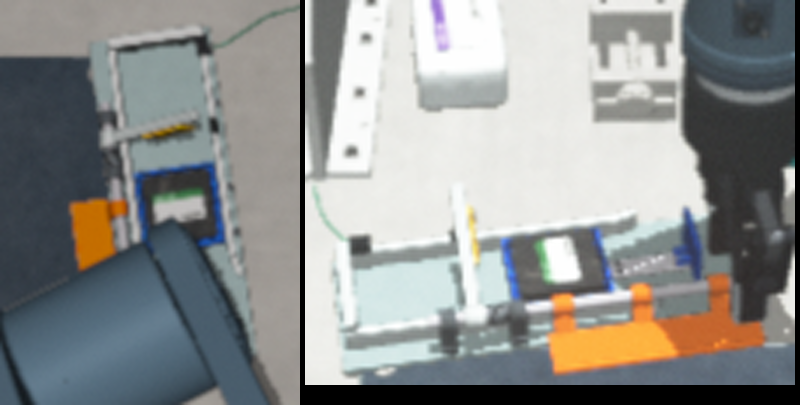

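The gate is at about 0.6 by arm tip (row 186) and about 0.5 by corner (row 371). The finger sits near the bar's inner edge, where the lever is short, which explains the 13.7 N. I'll shift it outward 7 mm.

Call:
move_arm(moves=[{"gripper":63,"x":0,"y":0,"z":-0.4,"roll":0},{"gripper":63,"x":-0.4,"y":0,"z":-0.2,"roll":0},{"gripper":63,"x":-0.4,"y":0,"z":0,"roll":0},{"gripper":63,"x":0,"y":0,"z":0.3,"roll":0},{"gripper":63,"x":0,"y":0,"z":0.2,"roll":0}])

```text
time_s: 6.02
eef_pos: [0.4163, 0.3664, 0.1856]
eef_rot: [-0.0, 0.768, -0.64, 0.0]
wrist_force: [1.3, -5.7, 6.6]
opening: 0.627
```

```bash
python3 look.py l5
```

```text
t 6.025 TCP chute [-163.8   37.7] z 0.18558531815173213 F [ 1.3 -5.7  6.6] op 0.6273655460701238
```

View pics/l5.png

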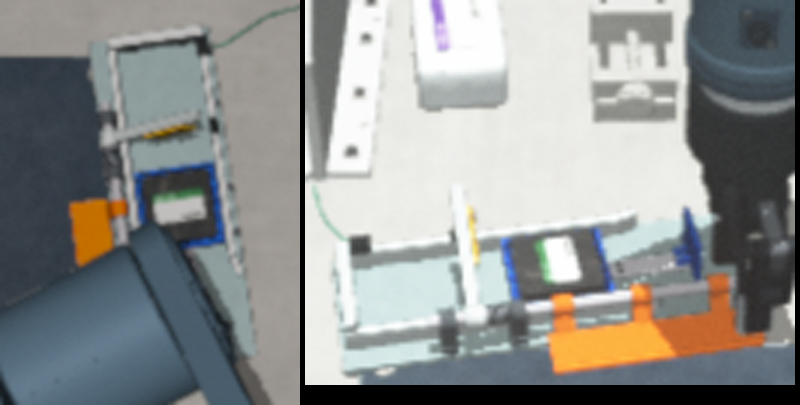

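The force is down to 6.6 N and the gate is held at about 0.5 (arm tip row 186, bar corner row 371). The box and carrier haven't moved. I'll press 1 mm more and start the push.

Call:
move_arm(moves=[{"gripper":63,"x":0,"y":0,"z":0.1,"roll":0},{"gripper":63,"x":0,"y":-0.3,"z":0,"roll":0},{"gripper":63,"x":0,"y":-0.4,"z":0,"roll":0},{"gripper":63,"x":0,"y":-0.4,"z":0,"roll":0},{"gripper":63,"x":0,"y":-0.4,"z":0,"roll":0}])

```text
time_s: 6.75
eef_pos: [0.4295, 0.3692, 0.184]
eef_rot: [0.002, 0.768, -0.641, -0.001]
wrist_force: [-8.7, -0.6, 7.8]
opening: 0.629
```

Call:
move_arm(moves=[{"gripper":63,"x":0,"y":-0.4,"z":0,"roll":0},{"gripper":63,"x":0,"y":-0.4,"z":0,"roll":0},{"gripper":63,"x":0,"y":-0.4,"z":0,"roll":0},{"gripper":63,"x":0,"y":-0.3,"z":0,"roll":0},{"gripper":63,"x":0,"y":0,"z":0,"roll":0}])

```text
time_s: 7.38
eef_pos: [0.4446, 0.3719, 0.184]
eef_rot: [0.001, 0.768, -0.641, -0.001]
wrist_force: [-6.7, -0.8, 5.0]
opening: 0.63
```

```bash
python3 look.py l6
```

```text
t 7.375 TCP chute [-135.    38.1] z 0.1840324920923364 F [-6.7 -0.8  5. ] op 0.6298775012031349
```

View pics/l6.png

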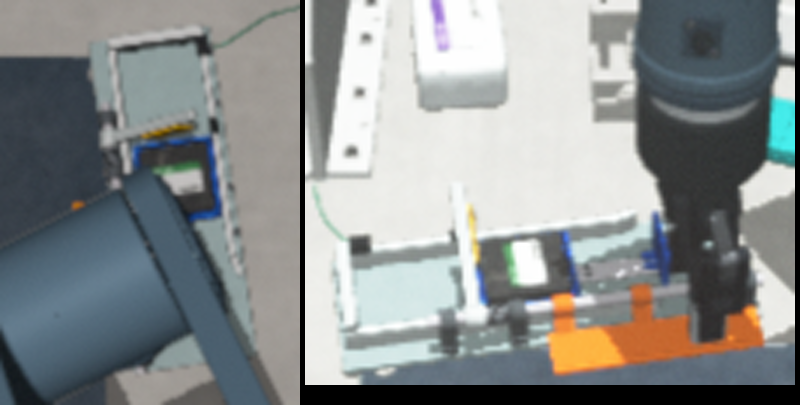

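The carrier is sliding with the gate held at about 0.57 (bar corner row 373, arm tip row 184). The tray's front has reached the gate plane, so I'll continue.

Call:
move_arm(moves=[{"gripper":63,"x":0,"y":-0.4,"z":0,"roll":0},{"gripper":63,"x":0,"y":-0.5,"z":0,"roll":0},{"gripper":63,"x":0,"y":-0.5,"z":0,"roll":0},{"gripper":63,"x":0,"y":-0.5,"z":0,"roll":0},{"gripper":63,"x":0,"y":-0.5,"z":0,"roll":0}])

```text
time_s: 8.1
eef_pos: [0.4678, 0.3762, 0.184]
eef_rot: [0.002, 0.768, -0.641, -0.002]
wrist_force: [-9.3, -1.2, 7.1]
opening: 0.634
```

Call:
move_arm(moves=[{"gripper":63,"x":0,"y":-0.5,"z":0,"roll":0},{"gripper":63,"x":0,"y":-0.5,"z":0,"roll":0},{"gripper":63,"x":0,"y":-0.5,"z":0,"roll":0},{"gripper":63,"x":0,"y":-0.5,"z":0,"roll":0},{"gripper":63,"x":0,"y":-0.5,"z":0,"roll":0}])

```text
time_s: 8.72
eef_pos: [0.4924, 0.3808, 0.184]
eef_rot: [0.002, 0.768, -0.64, -0.002]
wrist_force: [-8.2, 0.0, 7.1]
opening: 0.63
```

Call:
move_arm(moves=[{"gripper":63,"x":0,"y":-0.5,"z":0,"roll":0},{"gripper":63,"x":0,"y":-0.5,"z":0,"roll":0},{"gripper":63,"x":0,"y":-0.5,"z":0,"roll":0},{"gripper":63,"x":0,"y":-0.4,"z":0,"roll":0},{"gripper":63,"x":0,"y":0,"z":0,"roll":0}])

```text
time_s: 9.35
eef_pos: [0.5117, 0.3842, 0.184]
eef_rot: [0.001, 0.768, -0.641, -0.001]
wrist_force: [-5.4, 0.6, 5.1]
opening: 0.63
```

```bash
python3 look.py l7
```

```text
t 9.35 TCP chute [-66.8  38.3] z 0.18401972165315747 F [-5.4  0.6  5.1] op 0.6300346371062552
```

View pics/l7.png

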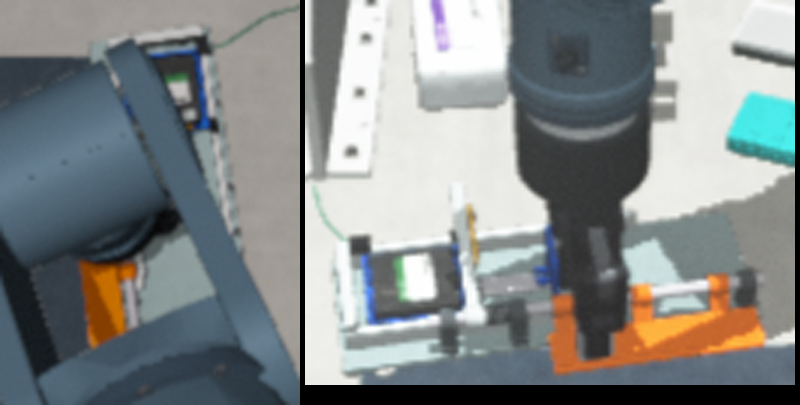

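The carrier is through with about 7 mm left, and the gate is still up (arm tip row 184). The gripper is clear of the gate arm. Next come small steps until the force rises.

Call:
move_arm(moves=[{"gripper":63,"x":0,"y":-0.2,"z":0,"roll":0},{"gripper":63,"x":0,"y":-0.2,"z":0,"roll":0},{"gripper":63,"x":0,"y":-0.1,"z":0,"roll":0}])

```text
time_s: 9.82
eef_pos: [0.516, 0.3851, 0.184]
eef_rot: [0.002, 0.768, -0.64, -0.001]
wrist_force: [-8.7, 0.1, 7.1]
opening: 0.634
```

Call:
move_arm(moves=[{"gripper":63,"x":0,"y":-0.1,"z":0,"roll":0},{"gripper":63,"x":0,"y":-0.1,"z":0,"roll":0}])

```text
time_s: 10.07
eef_pos: [0.5179, 0.3855, 0.184]
eef_rot: [0.002, 0.768, -0.64, -0.002]
wrist_force: [-10.8, -0.2, 8.4]
opening: 0.634
```

Call:
move_arm(moves=[{"gripper":63,"x":0,"y":-0.1,"z":0,"roll":0},{"gripper":63,"x":0,"y":0,"z":0,"roll":0}])

```text
time_s: 10.32
eef_pos: [0.5182, 0.3856, 0.184]
eef_rot: [0.003, 0.768, -0.641, -0.002]
wrist_force: [-12.6, -2.1, 11.1]
opening: 0.629
```

Call:
move_arm(moves=[{"gripper":63,"x":0,"y":-0.1,"z":0,"roll":0},{"gripper":63,"x":0,"y":0,"z":0,"roll":0}])

```text
time_s: 10.58
eef_pos: [0.5186, 0.3857, 0.184]
eef_rot: [0.004, 0.768, -0.641, -0.003]
wrist_force: [-17.6, -2.3, 13.8]
opening: 0.63
```

```bash
python3 look.py l8
```

```text
t 10.575 TCP chute [-59.7  38.5] z 0.18395901764817033 F [-17.6  -2.3  13.8] op 0.629836649440104
```

It is home: the push stalled at TCP x = -59.7 (expected -60), with the force rising to 17 N. I'll back off the plate with the gate still held, then raise slowly so the gate closes.

Call:
move_arm(moves=[{"gripper":63,"x":0,"y":0.3,"z":0,"roll":0},{"gripper":63,"x":0,"y":0.4,"z":0,"roll":0},{"gripper":63,"x":0,"y":0.4,"z":0,"roll":0},{"gripper":63,"x":0,"y":0,"z":-0.3,"roll":0},{"gripper":63,"x":0,"y":0,"z":-0.4,"roll":0}])

```text
time_s: 11.3
eef_pos: [0.5103, 0.3835, 0.1916]
eef_rot: [0.0, 0.768, -0.641, -0.0]
wrist_force: [-0.5, 1.6, 1.7]
opening: 0.632
```

Call:
move_arm(moves=[{"gripper":63,"x":0,"y":0,"z":-0.4,"roll":0},{"gripper":63,"x":0,"y":0,"z":-0.4,"roll":0},{"gripper":63,"x":0,"y":0,"z":-0.4,"roll":0},{"gripper":63,"x":0,"y":0,"z":-0.5,"roll":0},{"gripper":63,"x":0,"y":0,"z":-3,"roll":0}])

```text
time_s: 11.92
eef_pos: [0.5094, 0.3828, 0.2367]
eef_rot: [0.003, 0.768, -0.641, -0.001]
wrist_force: [-0.5, 0.8, 0.3]
opening: 0.625
```

Call:
move_arm(moves=[{"gripper":63,"x":0,"y":0,"z":-5,"roll":0},{"gripper":63,"x":0,"y":0,"z":-5,"roll":0},{"gripper":63,"x":0,"y":5,"z":-2,"roll":0},{"gripper":63,"x":0,"y":5,"z":0,"roll":0},{"gripper":63,"x":0,"y":5,"z":0,"roll":0}])

```text
time_s: 12.55
eef_pos: [0.3615, 0.3561, 0.3591]
eef_rot: [-0.0, 0.768, -0.641, 0.0]
wrist_force: [-0.1, 0.1, 0.0]
opening: 0.629
```

```bash
python3 look.py l9; python3 - <<'E'
from look import *
h=cv2.cvtColor(s['img'],cv2.COLOR_RGB2HSV); m=cv2.inRange(h,(5,180,150),(18,255,255)); m[:225]=0;m[290:]=0;m[:,:250]=0;m[:,345:]=0
print(cv2.boundingRect(m),'start was (271,255,60,20)')
E
```

```text
t 12.55 TCP chute [-219.6   37.4] z 0.359068376125388 F [-0.1  0.1  0. ] op 0.6294328061136947
t 12.65 TCP chute [-222.5   37.7] z 0.3577779755221554 F [-0.   0.7 -0.5] op 0.6324083385388761
(271, 254, 60, 21) start was (271,255,60,20)
```

View pics/l9.png

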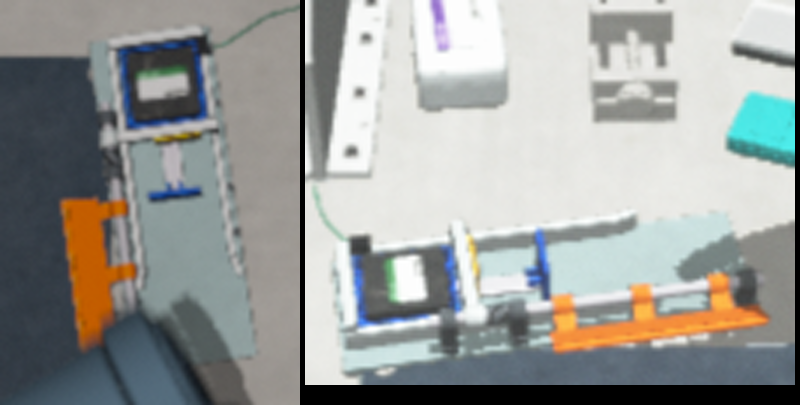

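The tray is against the stop and the gate is shut behind it (arm tip row 222, as at the start). I'll check the plate position in numbers, then hand in.

```bash
python3 - <<'E'
from look import *
h=cv2.cvtColor(c['img'],cv2.COLOR_RGB2HSV); m=cv2.inRange(h,(100,120,60),(125,255,255)); m[:196]=0;m[215:]=0;m[:,:230]=0;m[:,270:]=0
p=np.argwhere(m)[:,::-1].mean(0); print(p,'plate',inch(onz(c,[p],.038)[0]),'start',inch(onz(c,[(254.2,245.8)],.038)[0]))
print(ctrl.hand_in())
E
```

```text
t 12.75 TCP chute [-218.6   37.8] z 0.3591457828839727 F [ 0.6  0.1 -0.1] op 0.6299391248458996
[247.56410256 203.94871795] plate [-50.2  -0.1] start [-143.7   -0.4]
the job is handed in; nothing more can be done
None
```

The die box is loaded: the carrier is home against the end stop and the gate has sprung shut behind it. The job is handed in at about 12.8 s of the 29 s allowed, with no verdict reported.

One finger held the orange bar down, with the gate at about 0.55 rad. The other finger pushed the carrier by its plate, about 97 mm, under the gate. I backed off the plate with the gate still held, then raised slowly so the gate closed.

**Reaching home:** the push stalled at TCP x = -59.7 mm in the chute frame, where -60 was expected. The force rose to about 18 N along the chute.

**After release:**
- **Gate:** the bar and gate arm are back at their starting pixels, so the gate is shut. The pictures show it clear of the tray and box.
- **Robot:** it is clear of everything.

**Checks that disagreed:**
- **Plate position:** the last colour-mask check put the plate at chute x = -50 mm, against -47 expected. Part of the stem may be in that mask. I trust the stall point and the picture of the tray against the stop more, but it was handed in without settling this.
- **Pressing force:** the first press on the bar was too near its inner edge and took about 14 N. I shifted the finger outward and it fell to 5–8 N. No force reading came near the limits.

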